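Seat the blue filter disc in the column's filter holder

ROBOT

A 6-joint arm with a two-finger parallel gripper is mounted at the origin on the work surface. World frame = base frame: x ahead of the robot, y to its left, z up, the work surface at z = 0. Lengths are in mm, angles in rad, forces in N, time in s.
With the tool pointing down it reaches from about 300 to 775 mm from the base axis. Payload 14.6 kg.
Tool frame: the origin (TCP) lies at the very end of the fingers, on their centre line; the grasp point (between the pads) lies 19 mm behind it; y points along the fingers, z is the direction in which the jaws open and shut, and the axes are right-handed (so a half turn about y gives the same grasp; the last joint's range is limited). The gripper opens to 94 mm and grips with 3 to 60 N. Pads are 16 mm wide; open, the fingers measure 119 mm over their backs; the gripper's body (75 mm by 177 mm) begins 78 mm behind the grasp point.
Start: joints at [-0.067, 0.3, 1.521, -0, 1.321, -0.067], TCP at [549.99, -0.002, 205.446] pointing down, gripper open.
Joint ranges: [-3.03, 3.03], [-0.79, 2.21], [0.23, 2.52], [-1.04, 4.18], [0, 3.07], [-2.55, 2.55]. Speed limits (rad/s): [2.22, 2.22, 2.57, 3.14, 3.14, 3.14].

INTERFACE

Orientations are given as [roll, pitch, yaw] about the fixed x, y, z axes, in that order (R = Rz(yaw) Ry(pitch) Rx(roll)).
In Python, from cell import monitor, optics, manip gives the robot as it stands.
- The arm moves only by the shell command python3 -m creep 'ROWS' [FORCE]. ROWS is JSON, a list of rows, each an object of numbers: "tx", "ty", "tz": the shift along the tool's x, y, z scaled (see below); "turn": the turn about the tool's y scaled (see below); "fingers": the finger opening in mm, from 0 to 94. In form: [{"tx": .., "ty": .., "tz": .., "turn": .., "fingers": ..}, ...]. A call has 1 to 20 rows; each row is the pose to reach, as a shift and turn from the pose measured when the call began, along the tool's axes at that moment, turning the shorter way round; what a row does not reach only later rows make up. The controller multiplies each number of a shift by 200 mm and each number of a turn by pi rad. A row lasts 1/10 s, in which the tool goes at most 50 mm and 8.59 degrees, less where a joint would pass 70% of its speed; a pose out of reach is approached as far as the arm can. A call with a number of a shift or a turn outside -1 to 1 is refused whole. A call with a gripper value outside its range is refused whole. The fingers move at their own pace and stop on an object; FORCE is the grip in N (left out, the last holds). Time passes only in rows, so rows that repeat a pose let the fingers close. It gives the time, the measured TCP pose, the force and the opening at its end, in the units of the state.
- monitor.read_state(): the state, without advancing time (a new reading comes with each control period).
- optics.camera(name): name is "scene" or "side" or "wrist"; returns a dict with "frame" (420x560x3 uint8, red, green, blue), "range_z" (420x560 float32, mm along the optical axis (not along the pixel's ray), 0 where there is no reading), "fx", "fy", "cx", "cy" (pixels), "R" (3x3) and "t" (3): a world point X has camera coordinates R X + t; the wrist camera has in their place "mount" (4x4, takes a point from camera to tool coordinates, whose origin is the TCP and whose axes are the tool frame's). Camera axes: x right, y down, z forward; pixel columns grow to the right and rows downward; lengths in mm; the calibration is good to about 2 mm. A picture is of the moment at which its call begins: read the wrist's pose just before it.
- manip.sign_off(): hands the job in, once; it reports no verdict.
The state is a dict: "clock": time; "joints": joint angles; "qd": joint speeds; "effort": joint torques, N m; "eef_pos": TCP position; "eef_rot": TCP orientation; "wrist_force": force on the tool from outside, world axes, zero at the start; "moment": the same for the moment, N m; "finger_gap": finger opening in mm.
Only numpy, scipy, OpenCV 4.12 (cv2) and the standard library are available. Lean on these libraries where they do the work, as an engineer would, in place of code of your own. Each camera call takes 0.05 s, during which the arm holds its last target.

TASK

Fit the blue filter disc into the round white filter holder: tilt it, slip its low edge into the bore and under the red lip first, then lower the other side so that it lies flat on the floor of the bore, and let go. Leave the yellow disc where it is.

Things in the scene. Friction and masses are not known exactly. Their poses are not given: they have to be found in the camera images.
- blue_disc: Blue filter disc, to be fitted, flat on the bench: 80 mm diameter, 5 mm thick, pale round pad on its upper face. A blue knob stands in its centre: 14 mm stem, then a round head 26 mm in diameter from 26 to 58 mm above the disc's underside (grip it there). About 0.12 kg. Origin: centre of the underside; z up through the knob; round, so its yaw means nothing.
- yellow_disc: Yellow disc of the same shape and size, lying on the bench; leave it alone. Origin: centre of the underside.
- seat (a point): Centre of the bore's floor in the filter holder, a round white cup fixed to the bench: outer diameter 124 mm, bore 94 mm in diameter and 18 mm deep, floor 12 mm and rim 30 mm above the bench. z up; -x points to the red lip, on the side roughly towards the robot (up to 30 degrees off). Seated, the disc lies flat on this floor, about central, its -x edge under the lip.
- lip (a point): Middle of the lower inner edge of the red lip, a plate 5 mm thick and 84 mm wide fixed on the rim; axes as seat. The straight edge, along y, crosses the bore 28 mm from seat on its -x side; underside 18 mm, top 23 mm above the floor. A level disc cannot pass it from above; tilted some 25 degrees, -x edge low, it enters beside the lip and slides 10 mm under it.
Things that resemble listed ones, but are neither listed nor needed, are in the scene too. What is shaped like the blue_disc but black or pink is not meant.

How it is judged (in metres and radians):
On the way:
1. the blue disc is brought into the holder's bore tilted (more than 10 degrees, its centre within 30 mm of the bore's axis and less than 40 mm above the floor) (angle between blue_disc's own z axis and vertical between 0.175 and 1.2 rad and horizontal distance between blue_disc and seat below 0.03 m and z of blue_disc in the frame of seat below 0.04 m), for 0.05 s.
At the end, for the whole second after the job is handed in: The blue disc lies at rest on the floor of the holder's bore under the lip: centre within 12 mm of the bore's axis, underside within 4 mm of the floor, within 6 degrees of level; the yellow disc is within 30 mm of where it started (horizontal distance between blue_disc and seat below 0.012 m and z of blue_disc in the frame of seat below 0.004 m and angle between blue_disc's own z axis and vertical below 0.1 rad and linear speed of blue_disc below 0.02 m/s and distance of yellow_disc from where it was at the start of the episode below 0.03 m); the robot touches nothing.
It fails at once if the yellow disc is moved more than 30 mm (distance of yellow_disc from where it was at the start of the episode above 0.03 m).
It also fails if it takes over 42 s, if anything falls off the work surface, if the arm or the gripper's body presses on something with over 40 N, if the wrist force passes 120 N, or if a joint passes its speed limit or range.

## Working session

There is one attempt and no reset: what is moved stays moved. The work goes in short steps, Python scripts to look and compute and a shell command to move; the robot and the scene stay as the last step left them, time stands still between calls to the robot, and variables do not carry over. Pictures are saved under pics/ and viewed, and the job is handed in when it is done.

```bash
mkdir -p pics; ls; python3 - <<'E'
from cell import monitor, optics, manip
import cv2,pickle
s=monitor.read_state();print(s)
for n in ["scene","side"]:
    c=optics.camera(n);cv2.imwrite(f"pics/{n}0.png",c["frame"][:,:,::-1]);pickle.dump(c,open(f"{n}0.pkl","wb"))
    print(n,c["fx"],c["cx"],c["R"],c["t"])
E
```

```text
pics
{'clock': 0.0, 'joints': array([-6.66148738e-02,  3.00453626e-01,  1.52160742e+00, -2.34870161e-06,
        1.32070793e+00, -6.66055006e-02]), 'qd': array([-2.39287323e-04, -1.17006246e-03,  3.41054396e-04, -2.19229898e-03,
       -4.36259893e-05, -1.03677009e-03]), 'effort': array([-1.53750298e-03, -5.31805658e+01, -3.52735734e+01,  7.07558286e-02,
        2.43994006e-02, -4.79655944e-05]), 'eef_pos': array([5.49723852e+02, 6.69154145e-03, 2.04884779e+02]), 'eef_rot': array([-1.57197019e+00,  7.60216964e-05, -1.57080516e+00]), 'wrist_force': array([ 0.33933167, -0.03700614,  0.27833373]), 'moment': array([-0.02793215,  0.00896171, -0.05201365]), 'finger_gap': 93.91361299193385}
scene 395.164677930518 274.26853492715173 [[-0.76615464  0.6422456  -0.02297062]
 [ 0.423848    0.47810785 -0.76926312]
 [-0.48307342 -0.59911056 -0.63851907]] [ 376.47032914 -237.30280627 1251.84757465]
side 434.2574171391003 276.49593173366856 [[-0.88452386 -0.4664506   0.00643303]
 [-0.29480396  0.54823896 -0.78263955]
 [ 0.36153585 -0.69415984 -0.62244192]] [537.91621374 151.87590454 794.9831685 ]
```

View pics/scene0.png

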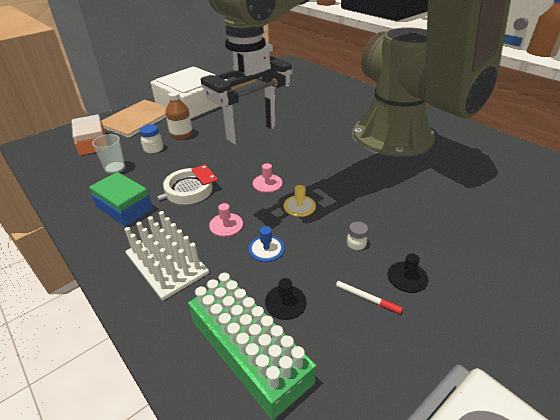

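View pics/side0.png

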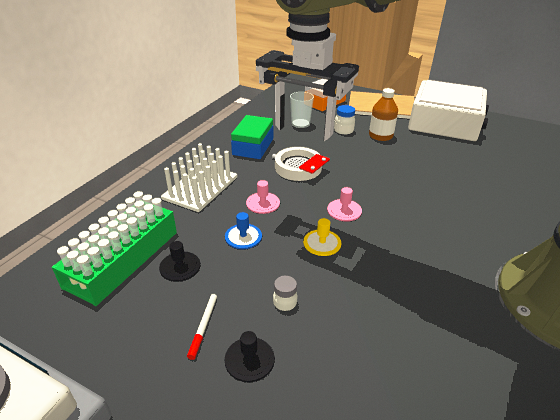

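The scene view shows the blue disc at (266,245), the yellow at (300,205), two pink ones at (267,183) and (224,222), two black ones at (286,300) and (408,275), and the holder with its red lip at (188,186). In the side view blue is at (243,235), yellow at (322,240) and the holder at (300,163). Only one disc is blue with a pale pad, so I'll check that one in a crop and measure it.

```bash
cat > h.py <<'E'
import numpy as np,cv2,pickle
def unproj(c,u,v,zw):
    "rays onto plane z=zw"
    R,t=np.array(c["R"]),np.array(c["t"]); u=np.atleast_1d(u).astype(float);v=np.atleast_1d(v).astype(float)
    d=np.stack([(u-c["cx"])/c["fx"],(v-c["cy"])/c["fy"],np.ones_like(u)],1)@R
    o=-R.T@t
    return o+d*((zw-o[2])/d[:,2])[:,None]
def depthpts(c,m):
    v,u=np.nonzero(m&(c["range_z"]>0)); z=c["range_z"][v,u]
    p=np.stack([(u-c["cx"])/c["fx"]*z,(v-c["cy"])/c["fy"]*z,z],1)
    return (p-np.array(c["t"]))@np.array(c["R"])
def hsv(c): return cv2.cvtColor(c["frame"],cv2.COLOR_RGB2HSV)
E
python3 - <<'E'
from h import *
roi={"scene":{"blue":(240,220,295,268),"yel":(275,178,325,222),"red":(150,155,225,210)},"side":{"blue":(218,205,270,255),"yel":(298,212,348,262),"red":(265,140,340,185)}}
rng={"blue":((100,100,50),(130,255,255)),"yel":((18,120,60),(32,255,255)),"red":((0,150,80),(10,255,255))}
tiles=[]
for n in ["scene","side"]:
    c=pickle.load(open(n+"0.pkl","rb"));H=hsv(c)
    x0,y0,x1,y1=roi[n]["blue"];tiles.append(cv2.resize(c["frame"][y0:y1,x0:x1],(380,300)))
    for k in rng:
        x0,y0,x1,y1=roi[n][k];m=np.zeros(H.shape[:2],bool)
        m[y0:y1,x0:x1]=cv2.inRange(H,*rng[k])[y0:y1,x0:x1]>0
        p=depthpts(c,m)
        if k!="red":
            b=p[p[:,2]<12];t=p[p[:,2]>28]
            print(n,k,"rim midrange",(b.min(0)+b.max(0))/2,np.ptp(b,0),"knob",t.mean(0),t[:,2].max())
            # disc ellipse via ray onto z=5
            v,u=np.nonzero(m);q=unproj(c,u,v,5.)
            h=cv2.convexHull(np.stack([u,v],1).astype(np.int32))[:,0]
            lo=h[h[:,1]>np.median(v)]
        else:
            t=p[(p[:,2]>25)]
            print(n,k,len(t),t.mean(0),np.median(t[:,2]))
            q=unproj(c,*np.nonzero(m)[::-1],35.)[:,:2]
            print(cv2.minAreaRect(q.astype(np.float32)),cv2.boxPoints(cv2.minAreaRect(q.astype(np.float32))).round(1).tolist())
    # white rim: top at z30
    x0,y0,x1,y1=roi[n]["red"];m=np.zeros(H.shape[:2],bool)
    m[y0:y1,x0:x1]=((H[...,1]<60)&(H[...,2]>110))[y0:y1,x0:x1]
    p=depthpts(c,m);t=p[(p[:,2]>26)&(p[:,2]<33)]
    x,y=t[:,0],t[:,1]
    print("rim",len(t),np.median(t[:,2]),cv2.minEnclosingCircle(t[:,:2].astype(np.float32)))
    x0,y0,x1,y1=roi[n]["red"];tiles.append(cv2.resize(c["frame"][y0:y1,x0:x1],(380,300),interpolation=cv2.INTER_NEAREST))
cv2.imwrite("pics/crop0.png",np.vstack([np.hstack(tiles[:2]),np.hstack(tiles[2:])])[:,:,::-1])
E
```

```text
scene blue rim midrange [615.2071275 114.6979274   5.2043357] [ 92.63399625 104.77434454  13.33792214] knob [624.77651593 131.57827715  49.05345611] 60.12555022606101
scene yel rim midrange [464.04125817  63.4481942    5.23601897] [80.14350509 85.6205128  13.422994  ] knob [468.87921307  70.1091106   48.21670235] 59.68846332670786
scene red 274 [ 592.11589654 -168.24155668   34.74282495] 34.832532947570506
((591.2147827148438, -169.56695556640625), (88.17020416259766, 42.80125045776367), 80.90306854248047) [[563.0999755859375, -209.6999969482422], [605.4000244140625, -216.5], [619.2999877929688, -129.39999389648438], [577.0999755859375, -122.69999694824219]]
rim 375 29.66612051532407 ((638.6366577148438, -178.44564819335938), 62.67214584350586)
side blue rim midrange [628.20143171 110.19177088   4.67290757] [ 92.89029624 118.4484149   13.53052372] knob [617.84843293 133.57931738  48.5949814 ] 59.62969682716093
side yel rim midrange [466.30956217  49.78798824   4.55484582] [ 82.96696783 117.60988506  13.61689623] knob [462.89240964  73.17827672  48.35876761] 60.58954200805997
side red 284 [ 589.52663206 -166.56968775   34.84092896] 34.991176588100544
((589.2833251953125, -167.35646057128906), (88.36192321777344, 44.04811477661133), 80.79895782470703) [[560.5, -207.39999389648438], [604.0, -214.5], [618.0999755859375, -127.30000305175781], [574.5999755859375, -120.19999694824219]]
rim 336 29.637703365962537 ((637.6348876953125, -175.32131958007812), 63.5697021484375)
```

View pics/crop0.png

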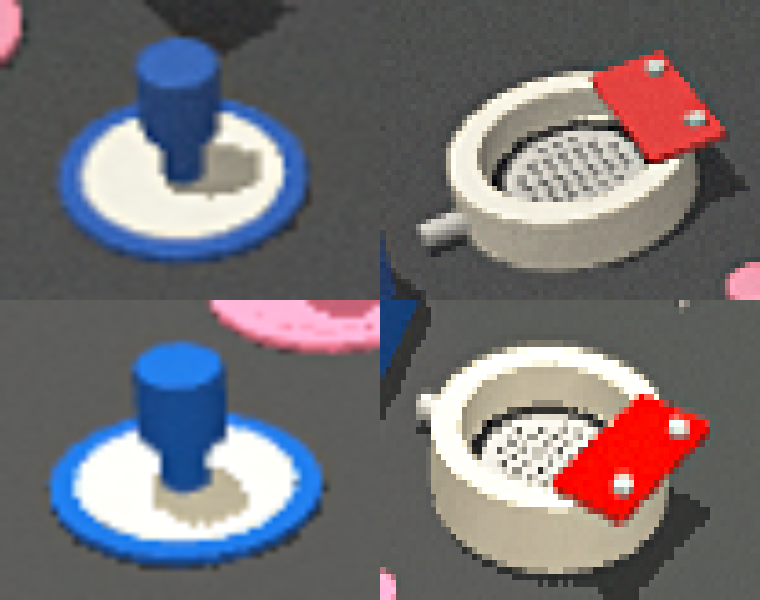

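The crops confirm it: a blue rim, pale pad and blue knob, against a red lip on a white cup. The tool can't be tilted from this interface, only turned about its own axis. So I'll hold the knob lightly with the jaws along the lip's edge, and roll the disc up on the lip's outer corner to tilt it. First I'll refine the centres and check for space.

```bash
python3 - <<'E'
from h import *
from scipy.optimize import least_squares
B={"scene":(240,220,295,268),"side":(218,205,270,255)}
W={"scene":(150,155,225,210),"side":(265,140,340,185)}
for n in B:
    c=pickle.load(open(n+"0.pkl","rb"));H=hsv(c)
    x0,y0,x1,y1=B[n]
    m=np.zeros(H.shape[:2],np.uint8);m[y0:y1,x0:x1]=cv2.inRange(H,(100,100,50),(130,255,255))[y0:y1,x0:x1]
    cs,_=cv2.findContours(m,cv2.RETR_EXTERNAL,cv2.CHAIN_APPROX_NONE);k=max(cs,key=cv2.contourArea)[:,0]
    lim=np.percentile(k[:,1],0);q=k[k[:,1]>y0+ (y1-y0)*0.55]
    P=unproj(c,q[:,0],q[:,1],3)[:,:2]
    f=least_squares(lambda a:np.hypot(*(P-a).T)-40,P.mean(0),loss="soft_l1");print(n,"disc",f.x,np.abs(f.fun).mean())
    # knob top: depth points 56..61
    p=depthpts(c,m>0);t=p[p[:,2]>56.5];print(" knobtop",len(t),cv2.minEnclosingCircle(t[:,:2].astype(np.float32)))
    x0,y0,x1,y1=W[n];mm=np.zeros(H.shape[:2],bool);mm[y0:y1,x0:x1]=((H[...,1]<60)&(H[...,2]>110))[y0:y1,x0:x1]
    p=depthpts(c,mm);t=p[(p[:,2]>28)&(p[:,2]<31.5)]
    f=least_squares(lambda a:np.clip(np.abs(np.hypot(*(t[:,:2]-a).T)-54.5)-7.5,0,None),[638,-177]);print(" rim",f.x)
    p=depthpts(c,np.ones(H.shape[:2],bool))
    # pinks
    pm=cv2.inRange(H,(160,50,120),(179,180,255))
    for i in range(1,cv2.connectedComponents(pm)[0]):
        _,L=cv2.connectedComponents(pm);r=L==i
        if r.sum()>100: print(" pink",depthpts(c,r).mean(0).round())
    # obstacles near path
    for (cx,cy,r) in [(620,132,75),(530,-160,80)]:
        d=np.hypot(p[:,0]-cx,p[:,1]-cy);k2=(d<r)&(p[:,2]>8)&(p[:,2]<150)
        print(" near",cx,cy,k2.sum(),p[k2].min(0).round() if k2.any() else "",p[k2].max(0).round() if k2.any() else "")
E
```

```text
scene disc [621.20317018 126.81549423] 0.6486449257436306
 knobtop 73 ((621.1290893554688, 127.95768737792969), 12.765573501586914)
 rim [ 637.92817274 -178.11138031]
 pink [467. -59.  16.]
 pink [647.   7.  15.]
 near 620 132 224 [610.  97.   8.] [648. 142.  60.]
 near 530 -160 294 [ 563. -212.    8.] [ 610. -126.   40.]
side disc [620.99774442 128.76347907] 0.784351249068059
 knobtop 73 ((621.6433715820312, 129.08551025390625), 13.981649398803711)
 rim [ 636.90063901 -176.18381095]
 pink [641.   8.  15.]
 pink [462. -55.  16.]
 near 620 132 248 [602. 101.   8.] [633. 153.  60.]
 near 530 -160 370 [ 564. -212.    8.] [ 610. -124.   40.]
```

```bash
python3 -m creep '[{"tx":-0.64,"ty":0.4,"tz":0.357,"turn":-0.449,"fingers":60},{"tx":-0.64,"ty":0.4,"tz":0.357,"turn":-0.449,"fingers":60},{"tx":-0.64,"ty":0.4,"tz":0.357,"turn":-0.449,"fingers":60},{"tx":-0.64,"ty":0.4,"tz":0.357,"turn":-0.449,"fingers":60},{"tx":-0.64,"ty":0.4,"tz":0.357,"turn":-0.449,"fingers":60},{"tx":-0.64,"ty":0.4,"tz":0.357,"turn":-0.449,"fingers":60},{"tx":-0.64,"ty":0.4,"tz":0.357,"turn":-0.449,"fingers":60},{"tx":-0.64,"ty":0.4,"tz":0.357,"turn":-0.449,"fingers":60},{"tx":-0.64,"ty":0.4,"tz":0.357,"turn":-0.449,"fingers":60},{"tx":-0.64,"ty":0.4,"tz":0.357,"turn":-0.449,"fingers":60},{"tx":-0.64,"ty":0.4,"tz":0.357,"turn":-0.449,"fingers":60},{"tx":-0.64,"ty":0.4,"tz":0.357,"turn":-0.449,"fingers":60}]' 6
cat > cap.py <<'E'
from h import *
from cell import monitor, optics, manip
import sys
names=sys.argv[2:]; s=monitor.read_state()
from scipy.spatial.transform import Rotation as Ro
print(round(s["clock"],2),s["eef_pos"].round(1),Ro.from_euler("xyz",s["eef_rot"]).as_matrix().round(3).tolist(),s["wrist_force"].round(2),round(s["finger_gap"],1))
for n in names:
    c=optics.camera(n);c["state"]=s;pickle.dump(c,open(f"{n}{sys.argv[1]}.pkl","wb"));cv2.imwrite(f"pics/{n}{sys.argv[1]}.png",c["frame"][:,:,::-1])
E
python3 cap.py 1 wrist
```

```text
clock: 1.3
eef_pos: [621.0, 128.0, 124.6]
eef_rot: [-1.571, 0.001, -0.162]
wrist_force: [0.6, -0.8, -0.3]
finger_gap: 60.3
1.3 [621.  128.  124.6] [[0.987, -0.001, 0.162], [-0.162, 0.0, 0.987], [-0.001, -1.0, -0.0]] [ 0.57 -0.8  -0.33] 60.3
```

View pics/wrist1.png

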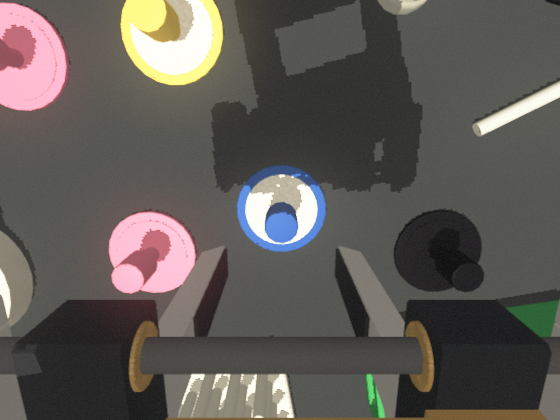

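The wrist view shows the blue knob at (282,222), midway between the fingers (215 and 350). I'll check the fore-aft offset using the mount.

```bash
python3 - <<'E'
from h import *
c=pickle.load(open("wrist1.pkl","rb"));H=hsv(c);m=cv2.inRange(H,(100,100,50),(130,255,255))>0
m[:150]=0;m[300:]=0
v,u=np.nonzero(m&(c["range_z"]>0));z=c["range_z"][v,u]
p=np.stack([(u-c["cx"])/c["fx"]*z,(v-c["cy"])/c["fy"]*z,z,np.ones(len(z))],1)@np.array(c["mount"]).T
t=p[p[:,1]<124.6-56];b=p[p[:,1]>124.6-8]
print(cv2.minEnclosingCircle(t[:,[0,2]].astype(np.float32)),cv2.minEnclosingCircle(b[:,[0,2]].astype(np.float32)))
E
```

```text
((0.3048732876777649, 0.6410536766052246), 12.447834968566895) ((1.967562198638916, 0.6404182314872742), 40.854774475097656)
```

```bash
python3 -m creep '[{"tx":0.005,"ty":0.2,"tz":0.003,"turn":0,"fingers":60},{"tx":0.005,"ty":0.4,"tz":0.003,"turn":0,"fingers":60},{"tx":0.005,"ty":0.5,"tz":0.003,"turn":0,"fingers":60},{"tx":0.005,"ty":0.5,"tz":0.003,"turn":0,"fingers":60},{"tx":0.005,"ty":0.5,"tz":0.003,"turn":0,"fingers":60},{"tx":0.005,"ty":0.5,"tz":0.003,"turn":0,"fingers":20},{"tx":0.005,"ty":0.5,"tz":0.003,"turn":0,"fingers":20},{"tx":0.005,"ty":0.5,"tz":0.003,"turn":0,"fingers":20},{"tx":0.005,"ty":0.5,"tz":0.003,"turn":0,"fingers":20},{"tx":0.005,"ty":0.5,"tz":0.003,"turn":0,"fingers":20},{"tx":0.005,"ty":0.5,"tz":0.003,"turn":0,"fingers":20},{"tx":0.005,"ty":0.5,"tz":0.003,"turn":0,"fingers":20}]' 10
```

```text
clock: 2.55
eef_pos: [622.1, 128.5, 25.0]
eef_rot: [-1.571, 0.001, -0.162]
wrist_force: [-1.5, -0.7, 4.2]
finger_gap: 25.3
```

```bash
python3 -m creep '[{"tx":0,"ty":-0.1,"tz":0,"turn":0,"fingers":20},{"tx":0,"ty":-0.25,"tz":0,"turn":0,"fingers":20},{"tx":0,"ty":-0.4,"tz":0,"turn":0,"fingers":20},{"tx":0,"ty":-0.5,"tz":-0.1,"turn":0,"fingers":20},{"tx":-0.02,"ty":-0.5,"tz":-0.25,"turn":0,"fingers":20},{"tx":-0.04,"ty":-0.5,"tz":-0.4,"turn":0,"fingers":20},{"tx":-0.06,"ty":-0.5,"tz":-0.55,"turn":0,"fingers":20},{"tx":-0.08,"ty":-0.5,"tz":-0.7,"turn":0,"fingers":20},{"tx":-0.1,"ty":-0.5,"tz":-0.85,"turn":0,"fingers":20},{"tx":-0.1,"ty":-0.5,"tz":-0.95,"turn":0,"fingers":20},{"tx":-0.1,"ty":-0.5,"tz":-0.95,"turn":0,"fingers":20},{"tx":-0.1,"ty":-0.5,"tz":-0.95,"turn":0,"fingers":20}]' 10; python3 cap.py 2 side
```

```text
clock: 3.75
eef_pos: [571.7, -55.7, 124.9]
eef_rot: [-1.571, 0.001, -0.163]
wrist_force: [-0.3, 0.4, -0.5]
finger_gap: 26.1
3.75 [571.7 -55.7 124.9] [[0.987, -0.001, 0.162], [-0.162, 0.0, 0.987], [-0.001, -1.0, 0.0]] [-0.32  0.44 -0.5 ] 26.1
```

View pics/side2.png

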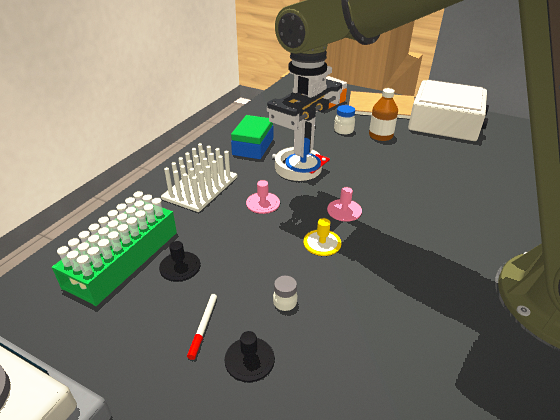

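```bash
python3 -m creep '[{"tx":-0.02,"ty":0,"tz":-0.1,"turn":0,"fingers":20},{"tx":-0.04,"ty":0,"tz":-0.25,"turn":0,"fingers":20},{"tx":-0.06,"ty":0,"tz":-0.4,"turn":0,"fingers":20},{"tx":-0.072,"ty":0,"tz":-0.547,"turn":0,"fingers":20},{"tx":-0.072,"ty":0.1,"tz":-0.547,"turn":0,"fingers":20},{"tx":-0.072,"ty":0.2,"tz":-0.547,"turn":0,"fingers":20},{"tx":-0.072,"ty":0.28,"tz":-0.547,"turn":0,"fingers":20},{"tx":-0.072,"ty":0.28,"tz":-0.547,"turn":0,"fingers":20},{"tx":-0.072,"ty":0.28,"tz":-0.547,"turn":0,"fingers":20}]' 10; python3 cap.py 3 side scene; python3 - <<'E'
import cv2,numpy as np
a=cv2.imread("pics/side3.png")[80:220,210:400];b=cv2.imread("pics/scene3.png")[120:260,120:310]
cv2.imwrite("pics/c3.png",np.vstack([cv2.resize(x,(400,295)) for x in (a,b)]))
E
```

```text
clock: 4.7
eef_pos: [540.3, -160.2, 69.2]
eef_rot: [-1.571, 0.001, -0.161]
wrist_force: [-0.3, 0.4, -0.6]
finger_gap: 25.8
4.7 [ 540.3 -160.2   69.2] [[0.987, -0.001, 0.16], [-0.16, 0.0, 0.987], [-0.001, -1.0, 0.0]] [-0.32  0.42 -0.61] 25.8
```

View pics/c3.png

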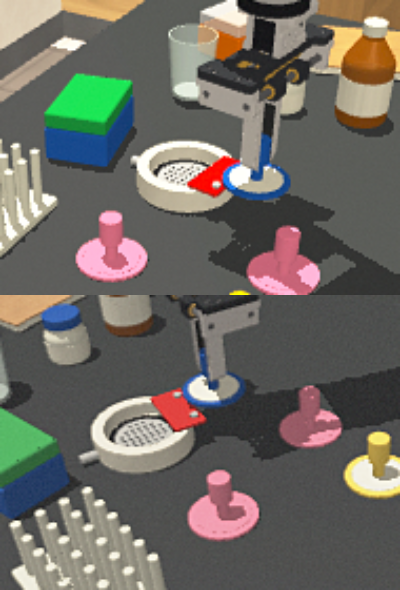

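```bash
python3 -m creep '[{"tx":0,"ty":0.046,"tz":0,"turn":0,"fingers":20},{"tx":-0.018,"ty":0.06,"tz":0,"turn":0,"fingers":20},{"tx":-0.036,"ty":0.075,"tz":0,"turn":0,"fingers":20},{"tx":-0.052,"ty":0.092,"tz":0,"turn":0,"fingers":20},{"tx":-0.066,"ty":0.11,"tz":0,"turn":0,"fingers":20},{"tx":-0.075,"ty":0.122,"tz":0,"turn":0,"fingers":20},{"tx":-0.082,"ty":0.134,"tz":0,"turn":0,"fingers":20},{"tx":-0.082,"ty":0.134,"tz":0,"turn":0,"fingers":20},{"tx":-0.082,"ty":0.134,"tz":0,"turn":0,"fingers":20}]' 8; python3 cap.py 4 side scene wrist; python3 - <<'E'
import cv2,numpy as np
a=cv2.imread("pics/side4.png")[80:220,210:400];b=cv2.imread("pics/scene4.png")[120:260,120:310]
cv2.imwrite("pics/c4.png",np.vstack([cv2.resize(x,(400,295)) for x in (a,b)]))
E
```

```text
clock: 5.7
eef_pos: [524.2, -158.0, 43.0]
eef_rot: [-1.571, 0.0, -0.162]
wrist_force: [-1.1, -0.4, -0.1]
finger_gap: 26.1
5.7 [ 524.2 -158.    43. ] [[0.987, -0.0, 0.161], [-0.161, -0.0, 0.987], [-0.0, -1.0, -0.0]] [-1.14 -0.45 -0.1 ] 26.1
```

View pics/c4.png

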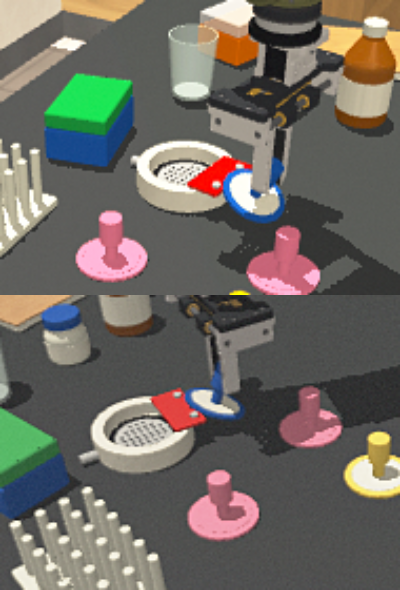

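View pics/wrist4.png

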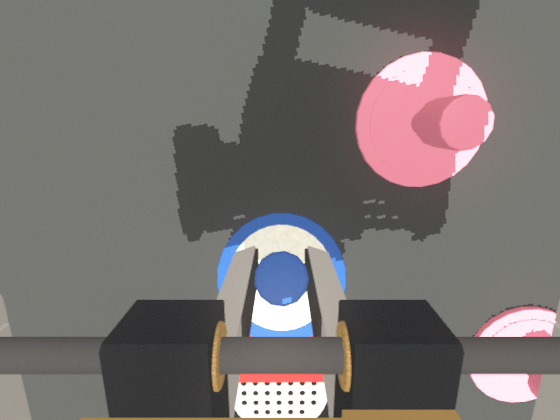

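The disc has tilted, with the robot-side edge low (side crop around (255,190)). I'll tighten the grip, lift, and measure the tilt.

```bash
python3 -m creep '[{"tx":0,"ty":0,"tz":0,"turn":0,"fingers":15},{"tx":0,"ty":0,"tz":0,"turn":0,"fingers":15},{"tx":-0.03,"ty":-0.06,"tz":0,"turn":0,"fingers":15},{"tx":-0.03,"ty":-0.2,"tz":0,"turn":0,"fingers":15},{"tx":-0.03,"ty":-0.3,"tz":0,"turn":0,"fingers":15},{"tx":-0.03,"ty":-0.35,"tz":0,"turn":0,"fingers":15},{"tx":-0.03,"ty":-0.35,"tz":0,"turn":0,"fingers":15},{"tx":-0.03,"ty":-0.35,"tz":0,"turn":0,"fingers":15}]' 25; python3 cap.py 5 side scene wrist
cat > tilt.py <<'E'
from h import *
import sys
from scipy.spatial.transform import Rotation as Ro
# plane fit to upper face (pale pad + blue rim) seen by the cameras; reports tool-frame centre/tilt
i=sys.argv[1]
for n in sys.argv[2:]:
    c=pickle.load(open(f"{n}{i}.pkl","rb"));H=hsv(c);s=c["state"]
    Rt=Ro.from_euler("xyz",s["eef_rot"]).as_matrix();o=s["eef_pos"]
    m=cv2.inRange(H,(100,100,40),(130,255,255))>0
    w=(H[...,1]<60)&(H[...,2]>90)
    r=m|w;r=r&(c["range_z"]>0)
    v,u=np.nonzero(r);z=c["range_z"][v,u];p=np.stack([(u-c["cx"])/c["fx"]*z,(v-c["cy"])/c["fy"]*z,z],1)
    if "mount" in c: T=np.array(c["mount"]);p=p@T[:3,:3].T+T[:3,3]
    else: p=((p-np.array(c["t"]))@np.array(c["R"])-o)@Rt
    blue=m[v,u]
    k=(np.abs(p[:,0])<75)&(np.abs(p[:,2])<45)&(p[:,1]>-25)&(p[:,1]<75);p=p[k];blue=blue[k]
    # RANSAC plane
    rng=np.random.default_rng(0);best=None
    for _ in range(600):
        a=p[rng.choice(len(p),3,False)];nn=np.cross(a[1]-a[0],a[2]-a[0]);L=np.linalg.norm(nn)
        if L<50: continue
        nn/=L
        if abs(nn[1])<.6: continue
        q=np.abs((p-a[0])@nn)<1.5
        if best is None or q.sum()>best.sum(): best=q
    q=p[best];ce=q.mean(0);nn=np.linalg.svd(q-ce)[2][2];nn*=-np.sign(nn[1])
    print(n,len(q),"normal tool",nn.round(3),"tilt",np.degrees(np.arccos(-nn[1])).round(1),"centre",((q.min(0)+q.max(0))/2).round(1),"min",q.min(0).round(1),"max",q.max(0).round(1),"dist of grasp pt above face",(( np.array([0,-19,0])-ce)@nn).round(1))
E
python3 tilt.py 5 side scene wrist
python3 - <<'E'
import cv2,numpy as np
a=cv2.imread("pics/side5.png")[50:190,210:400];b=cv2.imread("pics/scene5.png")[90:230,120:310]
cv2.imwrite("pics/c5.png",np.vstack([cv2.resize(x,(400,295)) for x in (a,b)]))
E
```

```text
clock: 6.65
eef_pos: [518.0, -156.9, 112.5]
eef_rot: [-1.571, 0.001, -0.161]
wrist_force: [-0.1, -0.2, -1.4]
finger_gap: 25.8
6.65 [ 518.  -156.9  112.5] [[0.987, -0.001, 0.161], [-0.161, 0.0, 0.987], [-0.001, -1.0, -0.0]] [-0.13 -0.2  -1.38] 25.8
side 350 normal tool [-0.408 -0.913 -0.004] tilt 24.1 centre [15.5 15.8  2.4] min [-20.3  -0.6 -38.8] max [51.3 32.2 43.6] dist of grasp pt above face 38.3
scene 217 normal tool [-0.409 -0.913  0.   ] tilt 24.1 centre [16.3 16.3 -0.4] min [-19.1   0.  -41.4] max [51.7 32.6 40.7] dist of grasp pt above face 38.3
wrist 5697 normal tool [-0.41  -0.912  0.   ] tilt 24.2 centre [14.6 17.6  0.6] min [-19.8   1.1 -38.7] max [49.1 34.  40. ] dist of grasp pt above face 39.0
```

View pics/c5.png

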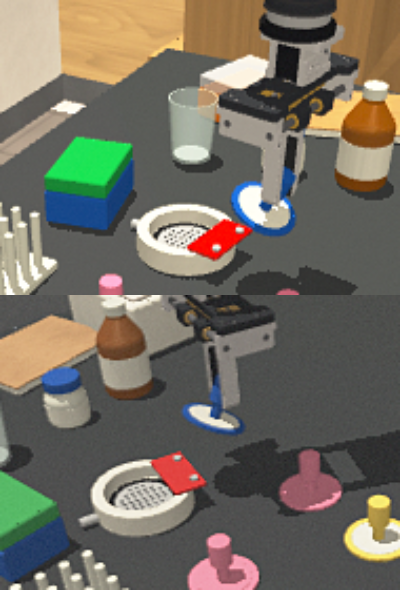

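Tilt is 24.1° with the lip-side edge low, and all three cameras agree. Next I move over the bore, staying above it.

```bash
python3 -m creep '[{"tx":0.1,"ty":0,"tz":0,"turn":0,"fingers":15},{"tx":0.25,"ty":0,"tz":0,"turn":0,"fingers":15},{"tx":0.4,"ty":0,"tz":0,"turn":0,"fingers":15},{"tx":0.52,"ty":0,"tz":0,"turn":0,"fingers":15},{"tx":0.61,"ty":0,"tz":0,"turn":0,"fingers":15},{"tx":0.61,"ty":0.05,"tz":0,"turn":0,"fingers":15},{"tx":0.61,"ty":0.1,"tz":0,"turn":0,"fingers":15},{"tx":0.61,"ty":0.1,"tz":0,"turn":0,"fingers":15},{"tx":0.61,"ty":0.1,"tz":0,"turn":0,"fingers":15}]' 25; python3 cap.py 6 side scene wrist;python3 tilt.py 6 side wrist
python3 - <<'E'
import cv2,numpy as np
a=cv2.imread("pics/side6.png")[70:210,210:400];b=cv2.imread("pics/scene6.png")[90:230,120:310]
c=cv2.imread("pics/wrist6.png")
cv2.imwrite("pics/c6.png",np.hstack([np.vstack([cv2.resize(x,(400,295)) for x in (a,b)]),cv2.resize(c,(400,590))]))
E
```

```text
clock: 7.7
eef_pos: [637.7, -176.3, 91.5]
eef_rot: [-1.57, 0.003, -0.162]
wrist_force: [0.6, -0.1, -1.0]
finger_gap: 25.3
7.7 [ 637.7 -176.3   91.5] [[0.987, -0.003, 0.161], [-0.161, 0.001, 0.987], [-0.003, -1.0, 0.0]] [ 0.57 -0.06 -1.  ] 25.3
side 291 normal tool [-0.421 -0.907  0.023] tilt 25.0 centre [-6.8 26.3  2.1] min [-64.6  -1.2 -37.9] max [51.  53.8 42.2] dist of grasp pt above face 37.9
wrist 5718 normal tool [-0.412 -0.911 -0.002] tilt 24.3 centre [-7.6 27.9  0.7] min [-64.4   1.1 -38.6] max [49.1 54.6 39.9] dist of grasp pt above face 39.1
```

View pics/c6.png

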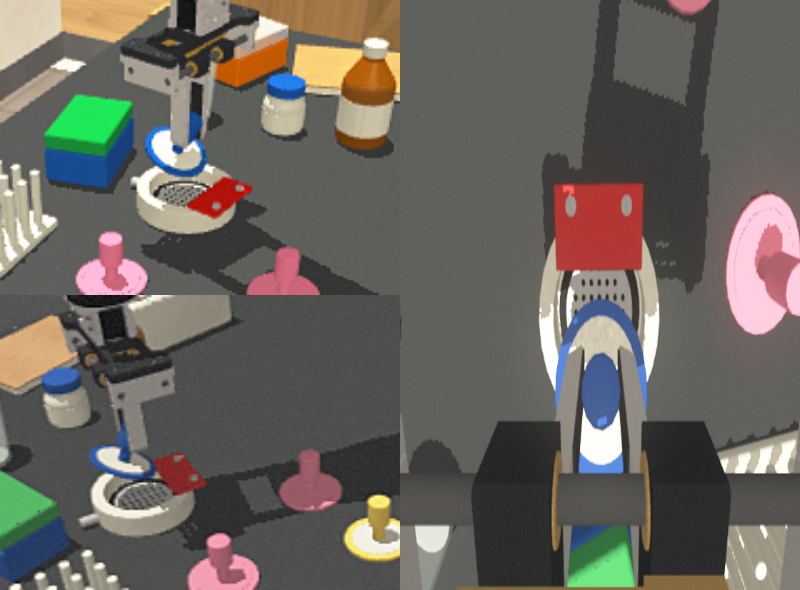

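The disc sits tilted above the bore and beside the lip (wrist view: the lip plate at the top, with its inner edge clear of the blue edge). I'll measure the lip edge and rim directly in the tool frame.

```bash
python3 - <<'E'
from h import *
c=pickle.load(open("wrist6.pkl","rb"));H=hsv(c);T=np.array(c["mount"])
def pts(m):
    v,u=np.nonzero(m&(c["range_z"]>0));z=c["range_z"][v,u]
    return np.stack([(u-c["cx"])/c["fx"]*z,(v-c["cy"])/c["fy"]*z,z],1)@T[:3,:3].T+T[:3,3]
m=((H[...,0]<8)&(H[...,1]>150)&(H[...,2]>70))
p=pts(m);p=p[np.abs(p[:,1]-56.5)<4];print("lip",len(p),np.percentile(p,1,axis=0),np.percentile(p,99,axis=0),np.median(p[:,1]),cv2.minAreaRect(p[:,[0,2]].astype(np.float32)))
w=pts((H[...,1]<70)&(H[...,2]>80));w=w[(np.abs(w[:,1]-61.5)<2.5)&(np.abs(w[:,2])<75)]
from scipy.optimize import least_squares
f=least_squares(lambda a:np.clip(np.abs(np.hypot(*(w[:,[0,2]]-a).T)-54.5)-7.5,0,None),[0,0]);print("rim centre tool x,z",len(w),f.x,np.abs(f.fun).max(),w[:,2].min(),w[:,2].max())
E
```

```text
lip 6959 [-69.30828739  56.71866191 -42.40702698] [-28.69466912  59.91476991  39.03253819] 58.30727455542163 ((-48.568382263183594, -1.7629852294921875), (41.60504913330078, 83.41593933105469), 0.10764504969120026)
rim centre tool x,z 2802 [ 0.68284783 -1.03791308] 12.028308517788552 -61.960607932437696 59.9814343598095
```

```bash
python3 -m creep '[{"tx":0,"ty":0.05,"tz":-0.009,"turn":0,"fingers":15},{"tx":0,"ty":0.1,"tz":-0.009,"turn":0,"fingers":15},{"tx":0,"ty":0.15,"tz":-0.009,"turn":0,"fingers":15},{"tx":0,"ty":0.195,"tz":-0.009,"turn":0,"fingers":15},{"tx":0,"ty":0.195,"tz":-0.009,"turn":0,"fingers":15},{"tx":-0.03,"ty":0.195,"tz":-0.009,"turn":0,"fingers":15},{"tx":-0.06,"ty":0.195,"tz":-0.009,"turn":0,"fingers":15},{"tx":-0.09,"ty":0.195,"tz":-0.009,"turn":0,"fingers":15},{"tx":-0.09,"ty":0.195,"tz":-0.009,"turn":0,"fingers":15},{"tx":-0.09,"ty":0.195,"tz":-0.009,"turn":0,"fingers":15}]' 25; python3 cap.py 7 side scene wrist;python3 tilt.py 7 side wrist
python3 - <<'E'
import cv2,numpy as np
a=cv2.imread("pics/side7.png")[90:200,230:380];b=cv2.imread("pics/scene7.png")[110:220,120:270]
c=cv2.imread("pics/wrist7.png")
cv2.imwrite("pics/c7.png",np.hstack([np.vstack([cv2.resize(x,(400,295)) for x in (a,b)]),cv2.resize(c,(400,590))]))
E
```

```text
clock: 8.85
eef_pos: [620.3, -175.4, 54.0]
eef_rot: [-1.571, 0.0, -0.162]
wrist_force: [0.7, -0.4, -1.3]
finger_gap: 25.3
8.85 [ 620.3 -175.4   54. ] [[0.987, -0.0, 0.161], [-0.161, -0.0, 0.987], [-0.0, -1.0, -0.0]] [ 0.67 -0.4  -1.33] 25.3
side 258 normal tool [-0.421 -0.907  0.017] tilt 24.9 centre [-10.3  27.5   1.3] min [-71.8  -0.6 -40.9] max [51.2 55.6 43.5] dist of grasp pt above face 38.3
wrist 4702 normal tool [-0.404 -0.915 -0.001] tilt 23.8 centre [-12.6  28.6   0. ] min [-74.5   1.2 -45. ] max [49.2 56.  45. ] dist of grasp pt above face 39.0
```

View pics/c7.png

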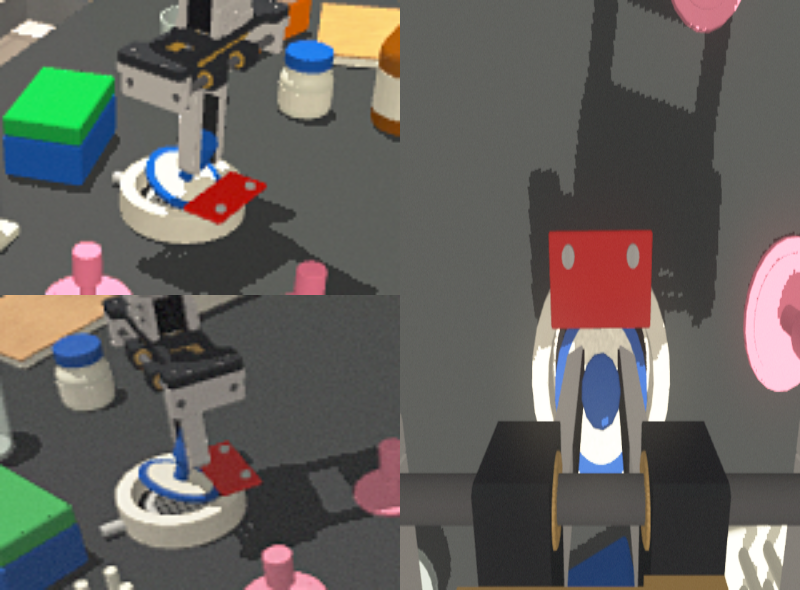

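The low edge is now under the red lip, with the tilt still at 24°. I'll ease the grip and roll the disc level about its low edge.

```bash
python3 -m creep '[{"tx":0,"ty":0.012,"tz":0,"turn":0,"fingers":15},{"tx":0,"ty":0.024,"tz":0,"turn":0,"fingers":15},{"tx":0.015,"ty":0.031,"tz":0,"turn":0,"fingers":15},{"tx":0.03,"ty":0.038,"tz":0,"turn":0,"fingers":15},{"tx":0.045,"ty":0.047,"tz":0,"turn":0,"fingers":15},{"tx":0.06,"ty":0.056,"tz":0,"turn":0,"fingers":15},{"tx":0.075,"ty":0.068,"tz":0,"turn":0,"fingers":15},{"tx":0.09,"ty":0.085,"tz":0,"turn":0,"fingers":15},{"tx":0.09,"ty":0.085,"tz":0,"turn":0,"fingers":15},{"tx":0.09,"ty":0.085,"tz":0,"turn":0,"fingers":15}]' 8; python3 cap.py 8 side scene wrist;python3 tilt.py 8 side wrist
python3 - <<'E'
import cv2,numpy as np
a=cv2.imread("pics/side8.png")[90:200,230:380];b=cv2.imread("pics/scene8.png")[110:220,120:270]
c=cv2.imread("pics/wrist8.png")
cv2.imwrite("pics/c8.png",np.hstack([np.vstack([cv2.resize(x,(400,295)) for x in (a,b)]),cv2.resize(c,(400,590))]))
E
```

```text
clock: 10.0
eef_pos: [638.0, -178.3, 36.3]
eef_rot: [-1.571, 0.001, -0.161]
wrist_force: [0.1, 0.0, 0.2]
finger_gap: 25.9
10.0 [ 638.  -178.3   36.3] [[0.987, -0.001, 0.161], [-0.161, 0.0, 0.987], [-0.001, -1.0, -0.0]] [0.11 0.   0.18] 25.9
side 170 normal tool [-0.052 -0.999 -0.012] tilt 3.1 centre [-7.  17.8 -0.2] min [-62.2  13.7 -44. ] max [48.1 21.9 43.6] dist of grasp pt above face 36.3
wrist 5201 normal tool [-0.042 -0.999 -0.001] tilt 2.4 centre [12.3 17.7 -0.1] min [-23.6  14.6 -45. ] max [48.2 20.8 44.8] dist of grasp pt above face 37.3
```

View pics/c8.png

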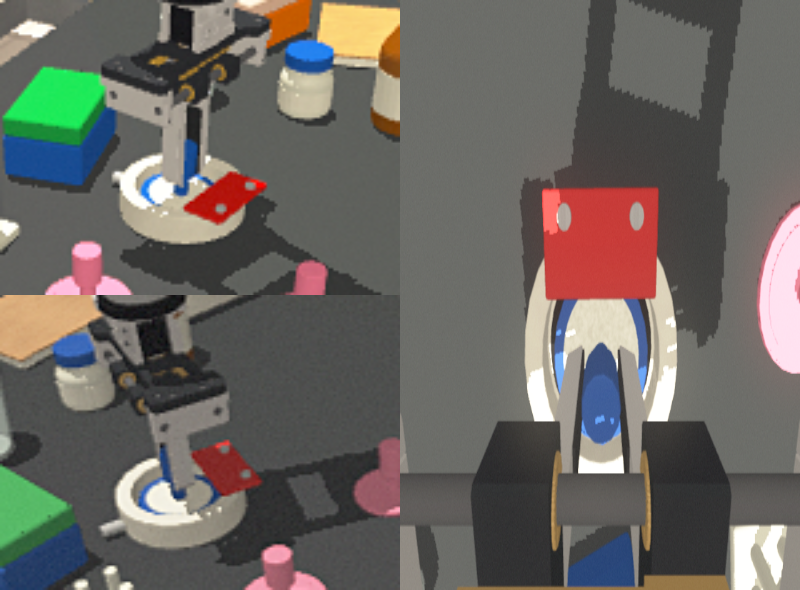

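It's about 2–3° off level inside the bore, so I'll open the fingers and rise straight up.

```bash
python3 -m creep '[{"tx":0,"ty":0,"tz":0,"turn":0,"fingers":60},{"tx":0,"ty":0,"tz":0,"turn":0,"fingers":60},{"tx":0,"ty":0,"tz":0,"turn":0,"fingers":60},{"tx":0,"ty":0,"tz":0,"turn":0,"fingers":60},{"tx":0,"ty":-0.1,"tz":0,"turn":0,"fingers":60},{"tx":0,"ty":-0.3,"tz":0,"turn":0,"fingers":60},{"tx":0,"ty":-0.5,"tz":0,"turn":0,"fingers":60},{"tx":-0.2,"ty":-0.6,"tz":0,"turn":0,"fingers":60},{"tx":-0.3,"ty":-0.6,"tz":0,"turn":0,"fingers":60},{"tx":-0.3,"ty":-0.6,"tz":0,"turn":0,"fingers":60},{"tx":-0.3,"ty":-0.6,"tz":0,"turn":0,"fingers":60}]' 8; python3 cap.py 9 side scene wrist
python3 - <<'E'
from h import *
from scipy.spatial.transform import Rotation as Ro
from scipy.optimize import least_squares
for n in ["wrist","side","scene"]:
    c=pickle.load(open(f"{n}9.pkl","rb"));H=hsv(c);s=c["state"]
    v,u=np.nonzero(c["range_z"]>0);z=c["range_z"][v,u];p=np.stack([(u-c["cx"])/c["fx"]*z,(v-c["cy"])/c["fy"]*z,z],1)
    if "mount" in c:
        T=np.array(c["mount"]);R=Ro.from_euler("xyz",s["eef_rot"]).as_matrix();p=(p@T[:3,:3].T+T[:3,3])@R.T+s["eef_pos"]
    else: p=(p-np.array(c["t"]))@np.array(c["R"])
    hh=H[v,u];bl=(hh[:,0]>100)&(hh[:,0]<130)&(hh[:,1]>100)
    near=np.hypot(p[:,0]-638,p[:,1]+177)<48
    t=p[near&bl&(p[:,2]>66)];print(n,"knob top",len(t),t.mean(0).round(1) if len(t) else "",cv2.minEnclosingCircle(t[:,:2].astype(np.float32)) if len(t) else "")
    f=p[near&(np.hypot(p[:,0]-638,p[:,1]+177)<42)&(p[:,2]>10)&(p[:,2]<24)&((hh[:,1]<60)&(hh[:,2]>100)|bl)]
    A=np.c_[f[:,:2]-[638,-177],np.ones(len(f))];k=np.linalg.lstsq(A,f[:,2],rcond=None)[0];print(" face",len(f),"z at centre",k[2].round(1),"tilt",np.degrees(np.arctan(np.hypot(*k[:2]))).round(1))
    y=p[(hh[:,0]>18)&(hh[:,0]<32)&(hh[:,1]>120)&(np.hypot(p[:,0]-466,p[:,1]-68)<80)];print(" yellow",len(y),y.mean(0).round(1) if len(y) else "")
    w=p[(hh[:,1]<70)&(hh[:,2]>80)&(np.abs(p[:,2]-30)<2.5)&(np.hypot(p[:,0]-638,p[:,1]+177)<66)]
    if len(w): print(" rim",len(w),least_squares(lambda a:np.clip(np.abs(np.hypot(*(w[:,:2]-a).T)-54.5)-7.5,0,None),[638,-177]).x.round(1))
a=cv2.imread("pics/side9.png")[90:200,230:380];b=cv2.imread("pics/scene9.png")[110:220,120:270]
cv2.imwrite("pics/c9.png",np.hstack([np.vstack([cv2.resize(x,(400,295)) for x in (a,b)]),cv2.resize(cv2.imread("pics/wrist9.png"),(400,590))]))
E
```

```text
clock: 11.25
eef_pos: [579.0, -168.7, 156.8]
eef_rot: [-1.571, 0.001, -0.162]
wrist_force: [0.2, -0.2, -0.2]
finger_gap: 59.8
11.25 [ 579.  -168.7  156.8] [[0.987, -0.001, 0.161], [-0.161, 0.0, 0.987], [-0.001, -1.0, -0.0]] [ 0.23 -0.17 -0.25] 59.8
wrist knob top 619 [ 639.6 -178.    69.8] ((640.3652954101562, -177.79147338867188), 12.706358909606934)
 face 2904 z at centre 17.2 tilt 0.3
 yellow 1301 [468.   53.   28.8]
 rim 2831 [ 637.7 -177.4]
side knob top 55 [ 635.8 -172.8   98.9] ((623.6282958984375, -171.00149536132812), 32.11824035644531)
 face 188 z at centre 17.9 tilt 1.2
 yellow 564 [462.   74.8  21.5]
 rim 264 [ 637.7 -176.6]
scene knob top 58 [ 639.  -177.2   87.2] ((628.3436889648438, -189.23582458496094), 28.502046585083008)
 face 284 z at centre 17.5 tilt 0.6
 yellow 375 [470.7  71.6  22.5]
 rim 306 [ 642.4 -179.9]
```

View pics/c9.png

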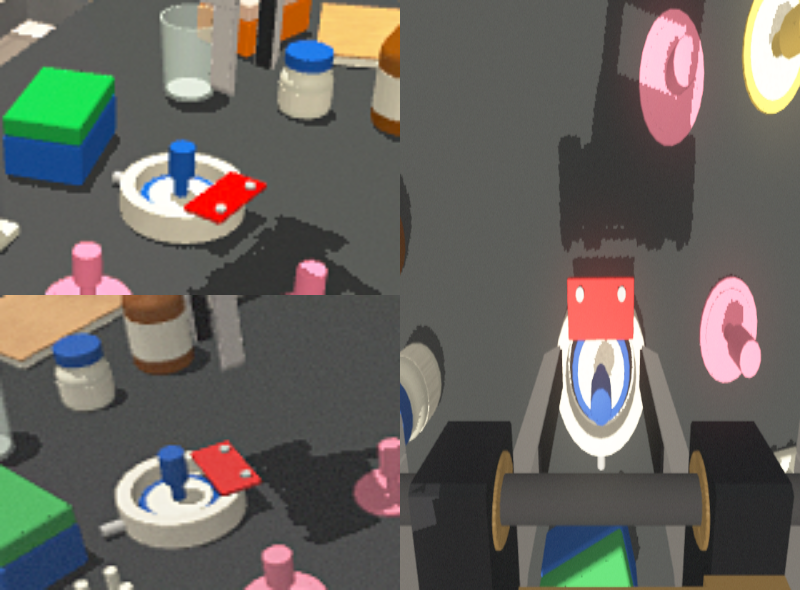

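The disc lies flat in the bore: its face is at z 17 and level, the knob top is at z 70, about 3 mm from the bore axis, and one edge is under the lip. The gripper is clear, so I'm handing in.

```bash
python3 -c "
from cell import manip
print(manip.sign_off())"
```

```text
the job is handed in; nothing more can be done
None
```

The blue disc is fitted in the holder and the job is handed in; I used about 11 s of the 42 s allowed. The tool itself cannot tilt. I gripped the knob lightly with the jaws along the lip's edge and rolled the disc to 24° on the lip's outer corner. I then slid its low edge under the lip, rolled it level onto the floor and let go.

**Last checks:**

| Check | Reading |
|---|---|
| Upper face height | 17.2 mm by the wrist camera (expected 17), 17.5 and 17.9 mm by the other two |
| Tilt | 0.3° by the wrist camera, 0.6° and 1.2° by the other two |
| Knob top | 69.8 mm high (expected 70), about 3 mm from the bore axis |
| Gripper | clear of everything, about 157 mm up |

**Disagreements:**
- **Rim centre:** the scene camera's last fit was about 5 mm away from the other two.
- **Knob top:** the last side and scene readings for it were spoiled by other objects behind it, so I relied on the wrist camera for centring.
- **Yellow disc:** I never touched it. Its last readings agree only roughly with the first ones, because each camera sees just part of it.

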